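# Find the flush release of a battery unit by feel and pop its battery door

## Robot

A 6-joint arm with a two-finger parallel gripper is mounted at the origin on the work surface. World frame = base frame: x ahead of the robot, y to its left, z up, the work surface at z = 0. Lengths are in m, angles in rad, forces in N, time in s.
With the tool pointing down it reaches from about 0.325 to 0.775 m from the base axis. Payload 5.5 kg.
Tool frame: the origin (TCP) lies midway between the tips of the shut fingers; the grasp point (between the pads) lies 19 mm behind it; z points along the fingers, y is the direction in which the jaws open and shut (so a half turn about z gives the same grasp; the last joint's range is limited). The gripper opens to 88 mm and grips with 3 to 60 N. Pads are 20 mm wide; open, the fingers measure 115 mm over their backs; the gripper's body (75 mm by 178 mm) begins 61 mm behind the grasp point.
Start: joints at [1.056, 0.091, 1.231, -0, 1.82, -0.057], TCP at [0.265, 0.538, 0.223] pointing down, gripper open.
Joint ranges: [-2.87, 2.87], [-0.86, 2.18], [0.17, 2.46], [-1.51, 4.65], [0.06, 2.69], [-2.65, 2.65]. Speed limits (rad/s): [2.57, 2.57, 3.01, 3.14, 3.14, 3.14].

## Interface

Orientations are given as a unit quaternion [x, y, z, w].
In Python, from workcell import readout, imaging, workorder gives the robot as it stands.
- The arm moves only by the tool play_rows, never from a script. Its argument "commands" is a list that holds one entry, the list of rows, each a list of 7 numbers: the closure, from 0 (fully open) to 1 (shut), then the shift along the tool's x, y, z in mm, then the turn, a rotation vector about the tool's x, y, z in degrees. In form: [[[gripper, dx, dy, dz, ax, ay, az], ...]]. A call has 1 to 8 rows; each row is the pose to reach, as a shift and turn from the pose commanded when the call began, along the tool's axes at that moment; what a row does not reach only later rows make up. A row lasts 1/8 s, in which the tool goes at most 62.5 mm and 10.7 degrees, less where a joint would pass 70% of its speed; a pose out of reach is approached as far as the arm can. A call with a gripper value outside its range is refused whole. The fingers move at their own pace and stop on an object; "grip_force" is the grip in N (left out, the last holds). Time passes only in rows, so rows that repeat a pose let the fingers close. It gives the time, the measured TCP pose, the force and the opening at its end, in the units of the state.
- readout.get_state(): the state, without advancing time (a new reading comes with each control period).
- imaging.snapshot(name): name is "side" or "top"; returns a dict with "color" (400x640x3 uint8, red, green, blue), "z_map" (400x640 float32, m along the optical axis (not along the pixel's ray), 0 where there is no reading), "fx", "fy", "cx", "cy" (pixels), "k1" (the pictures are not rectified: a ray, as slopes to the right and down, at radius r is drawn at 1 + k1 r^2 times it, then the intrinsics apply), "rvec" (rotation vector, rad) and "tvec" (3), from world to camera coordinates, as OpenCV has them. Camera axes: x right, y down, z forward; pixel columns grow to the right and rows downward; lengths in m; the calibration is good to about 2 mm. A picture is of the moment at which its call begins.
- workorder.sign_off(): hands the job in, once; it reports no verdict.
The state is a dict: "time": time; "q": joint angles; "joint_velocities": joint speeds; "effort": joint torques, N m; "position": TCP position; "eef_rot": TCP orientation; "wrist_force": force on the tool from outside, world axes, zero at the start; "torque": the same for the moment, N m; "width": finger opening in m.
Only numpy, scipy, OpenCV 4.12 (cv2) and the standard library are available. Lean on these libraries where they do the work, as an engineer would, in place of code of your own. Each camera call takes 0.05 s, during which the arm holds its last target. There are 200 camera calls.

## Task

Open the battery door of the grey battery unit on the bench, so that its packs can be changed: feel lightly along the flat cover strip in front of the door for the flush, unmarked release, press it in until the door springs up, then let go and draw clear. Leave the door standing ajar where its own spring holds it, and leave the spare packs, the scanner and everything else lying on and around the unit where they are.

Things in the scene. Friction and masses are not known exactly. Their poses are not given: they have to be found in the camera images.
- power_unit: Grey battery unit, a fixed box 280 mm deep (x), 440 mm wide (y) and 130 mm high, top flat and level. Origin: centre of its underside. Its x axis runs from its front (robot's side) to its rear, y along its width, z up. On its top from front to rear: 15 mm rail, 40 mm cover strip, 20 mm rail, battery door, fixed rear part; rails, strip and door are flush.
- panel_mid (a point): Middle of the cover strip, at its surface (on the unit at x -105, y 0, z 130 mm); axes as the unit's. The strip is rigid, 40 mm wide (x), and runs along y. The release sits somewhere in it: centred across it (x = 0), its centre anywhere from -60 to +60 mm along y from this point. The place differs from unit to unit and is not reported: find it by feel (or by its thin outline).
- release (a joint): Travel of the release, m: 0 at rest, 0.006 fully in; springs back. A flat push-plate in the strip's own grey, 46 mm (y) by 38 mm (x), in an opening 48 by 40 mm, its face 3 mm below the strip. To the touch: the finger sinks 3 mm, then meets a spring, where the strip is hard. Starts to move at about 1.6 N, fully in at 5.5 N, down into its opening; the door is let go at about 0.004.
- battery_door (a joint): Angle of the battery door, rad: 0 shut, grows as it rises. Dark plate with a yellow battery sign, 109 mm (x) by 257 mm (y), 6 mm thick; its free edge lies 41 mm and its hinge 150 mm beyond panel_mid in the unit's +x. It cannot be prised open. Let go, its spring lifts it within half a second to about 0.4 rad (free edge some 43 mm above the unit's top) and holds it there.
- spare_pack_a: Loose spare battery pack, green and black, standing on the table beside the left (+y) side of the unit, 86 x 62 x 104 mm high. Origin: centre of its underside. Not to be disturbed.
- spare_pack_b: Second spare pack, the same size, beside the first. Origin: centre of its underside. Not to be disturbed.
- scanner: Loose yellow hand scanner with black handle, lying on the table beside the right (-y) side of the unit, head 115 x 72 x 50 mm high, handle 105 mm long. Origin: under the middle of its head. Not to be disturbed.
- bearing: Loose steel ball bearing ring, 62 mm across, 16 mm high, lying flat on the top of the unit behind the battery door. Origin: centre of its underside. Not to be disturbed.
- carton: Small loose carton, 70 x 110 x 50 mm high, on the top of the unit behind the battery door. Origin: centre of its underside. Not to be disturbed.

How it is judged:
By the outcome, as a careful person would: the job done as asked, in the order asked, and still so for the second after the job is handed in, with the robot touching nothing.
It also fails if it takes over 45 s, if anything falls off the work surface, if the arm or the gripper's body presses on something with over 40 N, if the wrist force passes 120 N, or if a joint passes its speed limit or range.

## Working session

There is one attempt and no reset: what is moved stays moved. The work goes in short steps, Python scripts to look and compute and a tool call to move; the robot and the scene stay as the last step left them, time stands still between calls to the robot, and variables do not carry over. Pictures are saved under pics/ and viewed, about 8 in all and at most 12, crops included, and the job is handed in when it is done.

Besides the shell and the picture viewer there is one more tool, called after "Request:" as name(argument=value, ...) on one line, values as JSON. play_rows: Moves the arm, as the interface text tells. Its arguments: {"type":"object","properties":{"commands":{"type":"array","items":{"type":"array","items":{"type":"array","items":{"type":"number"}}}},"grip_force":{"type":"number"}},"required":["commands"]}

```bash
ls; mkdir -p pics
cat > h.py <<'E'
import numpy as np, cv2
from workcell import readout, imaging, workorder
def snap(n): return imaging.snapshot(n)
def rays(s,uv):
    uv=np.atleast_2d(np.asarray(uv,float))
    K=np.array([[s['fx'],0,s['cx']],[0,s['fy'],s['cy']],[0,0,1]])
    p=cv2.undistortPoints(uv.reshape(-1,1,2),K,np.array([s['k1'],0,0,0.])).reshape(-1,2)
    R=cv2.Rodrigues(np.asarray(s['rvec'],float))[0]; t=np.asarray(s['tvec'],float).ravel()
    return -R.T@t, np.c_[p,np.ones(len(p))]@R
def onplane(s,uv,z):
    c,d=rays(s,uv); return c+d*((z-c[2])/d[:,2])[:,None]
def bydepth(s,uv):
    c,d=rays(s,uv); uv=np.atleast_2d(uv).astype(int)
    return c+d*s['z_map'][uv[:,1],uv[:,0]][:,None]
def save(s,f,crop=None,k=1):
    im=s['color'][:,:,::-1]
    if crop: im=im[crop[1]:crop[3],crop[0]:crop[2]]
    cv2.imwrite(f,cv2.resize(im,None,fx=k,fy=k,interpolation=cv2.INTER_CUBIC))
E
python3 - <<'E'
from h import *
for n in('top','side'):
    s=snap(n); save(s,f'pics/{n}0.png'); print(n,{k:s[k] for k in('fx','fy','cx','cy','k1','rvec','tvec')}, rays(s,[[320,200]])[0])
print(readout.get_state())
E
```

```text
pics
top {'fx': 439.19576621243175, 'fy': 439.19576621243175, 'cx': 322.2468095059839, 'cy': 197.68788005405034, 'k1': -0.10137948399573549, 'rvec': array([ 2.1019763 , -2.14238383,  0.2204065 ]), 'tvec': array([0.02764735, 0.58485501, 1.25519823])} [0.32837404 0.03197527 1.34517301]
side {'fx': 444.94133259318255, 'fy': 444.94133259318255, 'cx': 318.18889333366934, 'cy': 196.05270024958438, 'k1': -0.024994316506551453, 'rvec': array([ 2.116091  , -1.67374406,  0.44204716]), 'tvec': array([-0.10699512,  0.55708008,  0.76873656])} [ 0.12423    -0.08304618  0.94361661]
{'time': 0.1, 'q': array([ 1.05629503e+00,  9.18034399e-02,  1.23174099e+00,  1.57112093e-05,
        1.81981085e+00, -5.67137078e-02]), 'joint_velocities': array([ 0.00026758, -0.00091256, -0.00299486,  0.00028051, -0.00124419,
       -0.0004598 ]), 'effort': array([ 2.32485443e-03, -4.47863245e+01, -4.07568312e+01,  6.99943118e-02,
        2.85055011e-02, -9.43362397e-05]), 'position': array([0.26505361, 0.53798864, 0.22162188]), 'eef_rot': array([ 2.26898343e-01,  9.73918048e-01, -8.43464982e-04, -2.55607662e-04]), 'wrist_force': array([-0.79698808, -0.18198425,  0.09539035]), 'torque': array([-0.00488154, -0.05414083, -0.02293431]), 'width': 0.0877990945764673}
```

View pics/top0.png

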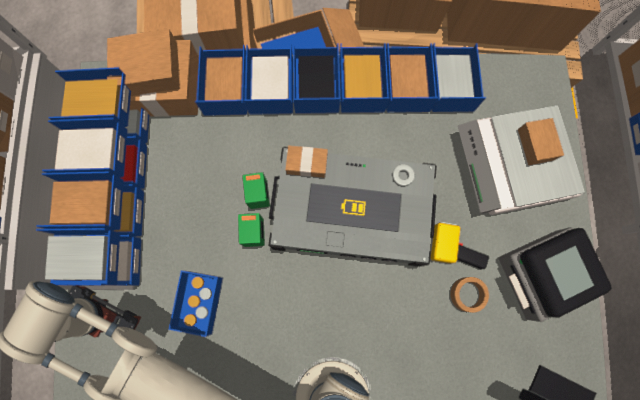

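View pics/side0.png

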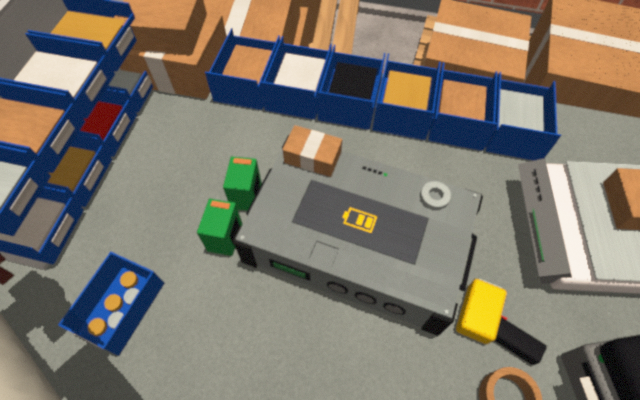

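The top view shows the unit around (355,205), with the door at (307–400, 185–230) and a faint square outline in the strip near (335,239). The side view shows the same outline near (322,251). Next I measure the door and look closer at the outline.

Run:
```python
from h import *
for n,box in(('top',(290,170,420,240)),('side',(280,170,440,270))):
    s=snap(n)
    c=s['color'].astype(int); x0,y0,x1,y1=box
    m=np.zeros(c.shape[:2],np.uint8); g=c.max(2); 
    m[y0:y1,x0:x1]=((g<90))[y0:y1,x0:x1]*255
    m=cv2.morphologyEx(m,cv2.MORPH_OPEN,np.ones((3,3)))
    k=max(cv2.findContours(m,0,1)[0],key=cv2.contourArea)
    P=onplane(s,k.reshape(-1,2),.13)
    r=cv2.minAreaRect((P[:,:2]*1000).astype(np.float32)); print(n,r, cv2.boundingRect(k)); print(cv2.boxPoints(r))
    hull=cv2.convexHull(k);
    if n=='top': save(s,'pics/topc.png',(260,150,450,275),4)
    uv={'top':[[335,239],[300,238],[380,245],[420,200]],'side':[[322,251],[290,240]]}[n]
    print(bydepth(s,uv)); print(onplane(s,uv,.13))
```

```text
top ((634.154052734375, 31.082897186279297), (34.22745895385742, 11.748595237731934), 88.97337341308594) (311, 174, 13, 5)
[[627.97406   14.077164]
 [639.72076   13.866665]
 [640.33405   48.08863 ]
 [628.58734   48.29913 ]]
[[ 0.4537207  -0.01578113  0.1270441 ]
 [ 0.4578191   0.0812349   0.1318835 ]
 [ 0.43447732 -0.14060258  0.12646612]
 [ 0.55949941 -0.26039287  0.12792608]]
[[ 0.45341654 -0.01566525  0.13      ]
 [ 0.45802005  0.08131137  0.13      ]
 [ 0.43416965 -0.14010216  0.13      ]
 [ 0.55910562 -0.25989474  0.13      ]]
side ((570.2222900390625, 37.173988342285156), (77.32659149169922, 56.085819244384766), 13.260758399963379) (299, 182, 28, 33)
[[526.15735    55.60046  ]
 [539.02246     1.0101004]
 [614.28723    18.747517 ]
 [601.4221     73.337875 ]]
[[ 0.45870892 -0.00915786  0.12635583]
 [ 0.46618022  0.05826716  0.12848538]]
[[ 0.45721747 -0.00948733  0.13      ]
 [ 0.46554483  0.05800458  0.13      ]]
```

View pics/topc.png

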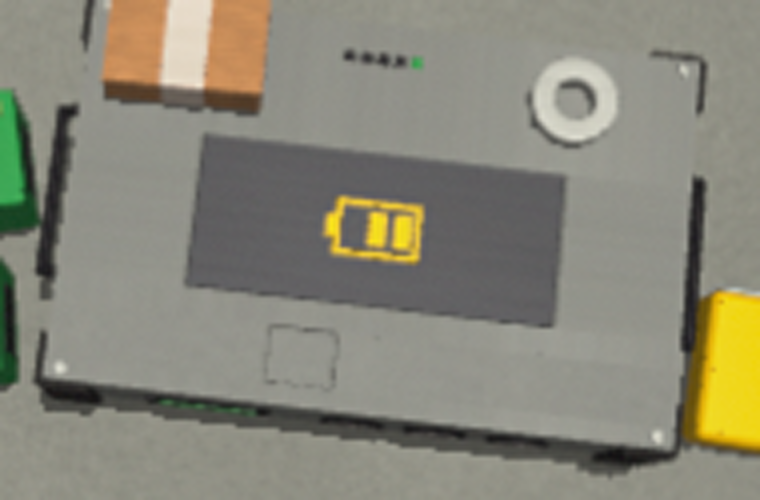

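The crop shows the door corners at (203,134), (566,177), (553,327) and (186,285). The release outline is centred near (301,357), which is full-image (335,239).

Run:
```python
from h import *
s=snap('top')
f=lambda a:(np.array(a)+.5)/4-.5+[260,150]
D=onplane(s,f([(203,134),(566,177),(553,327),(186,285)]),.13)[:,:2]*1000
O=onplane(s,f([(268,325),(338,332),(333,390),(264,383)]),.13)[:,:2]*1000
print(D,O); c=D.mean(0); e=(D[2]+D[3]-D[0]-D[1]); e=-e/np.linalg.norm(e) # +x unit
y=(D[0]+D[3]-D[1]-D[2]); y/=np.linalg.norm(y)
e2=np.array([y[1],-y[0]]); print('yaw',np.degrees(np.arctan2(e[1],e[0])),np.degrees(np.arctan2(e2[1],e2[0])))
pm=c-e2*(41+54.5); o=O.mean(0); print('c',c,'pm',pm,'o',o,'rel',(o-pm)@e2,(o-pm)@y)
b=pm+y*((o-pm)@y); print('target',b)
# side view check
t=snap('side')
print('depthtop',np.median(bydepth(s,[[u,v] for u in range(280,300) for v in range(190,200)])[:,2]))
from scipy.spatial.transform import Rotation as R
st=readout.get_state(); M=R.from_quat(st['eef_rot']); print(M.as_matrix().round(3))
tgt=np.array([b[0],b[1],180.]); print('tool shift',M.inv().apply(tgt-st['position']*1000))
```

```text
[[ 613.63884282   50.25368523]
 [ 577.81031554 -206.83086475]
 [ 471.08049798 -191.91176395]
 [ 505.65915767   63.69860484]] [[476.51828536   7.06675512]
 [470.6845145  -41.49412546]
 [430.46519873 -36.8818581 ]
 [436.24548125  10.70305952]]
yaw -7.525436473076247 -7.8193844391940726
c [542.0472035  -71.19758466] pm [447.43517509 -58.20473739] o [453.47836996 -15.15154223] rel 0.12958466363692173 43.4750621086369
target [453.34999019 -15.13391214]
depthtop 0.13090639372250312
[[-0.897  0.442 -0.   ]
 [ 0.442  0.897 -0.001]
 [ 0.    -0.001 -1.   ]]
tool shift [-413.34226821 -413.10599258   42.50737352]
```

Request:
play_rows(commands=[[[1, -413, -413, 22, 0, 0, -18.4], [1, -413, -413, 22, 0, 0, -18.4], [1, -413, -413, 22, 0, 0, -18.4], [1, -413, -413, 22, 0, 0, -18.4], [1, -413, -413, 22, 0, 0, -18.4], [1, -413, -413, 22, 0, 0, -18.4], [1, -413, -413, 22, 0, 0, -18.4], [1, -413, -413, 22, 0, 0, -18.4]]], grip_force=20)

```text
time: 1.3
position: [0.4262, 0.0632, 0.204]
eef_rot: [0.068, 0.998, 0.0, 0.001]
wrist_force: [0.6, 0.0, 0.5]
width: 0.0114
```

Request:
play_rows(commands=[[[1, -37, -74, 0, 0, 0, 0], [1, -37, -74, 20, 0, 0, 0], [1, -37, -74, 40, 0, 0, 0], [1, -37, -74, 40, 0, 0, 0], [1, -37, -74, 40, 0, 0, 0]]])

```text
time: 1.92
position: [0.4525, -0.0121, 0.1644]
eef_rot: [0.067, 0.998, 0.0, 0.0]
wrist_force: [0.6, -0.1, 0.8]
width: 0.0003
```

```bash
cat > st.py <<'E'
from h import *
from scipy.spatial.transform import Rotation as R
s=readout.get_state(); M=R.from_quat(s['eef_rot'])
print(s['time'],s['position'].round(4),s['wrist_force'].round(2),s['width'],'to target(tool mm)',M.inv().apply(np.array([453.3,-15.1,130])-s['position']*1000).round(1), M.as_rotvec(degrees=True).round(1),abs(s['joint_velocities']).max().round(3))
E
python3 st.py
```

```text
1.925 [ 0.4525 -0.0121  0.1644] [ 0.58 -0.06  0.83] 0.00026780855727849605 to target(tool mm) [-1.2 -2.9 34.4] [ 12.1 179.6   0. ] 0.015
```

Request:
play_rows(commands=[[[1, -1.2, -2.9, 12, 0, 0, 0], [1, -1.2, -2.9, 24, 0, 0, 0], [1, -1.2, -2.9, 29, 0, 0, 0], [1, -1.2, -2.9, 32, 0, 0, 0], [1, -1.2, -2.9, 33, 0, 0, 0]]])

```text
time: 2.55
position: [0.4533, -0.0162, 0.1308]
eef_rot: [0.068, 0.998, 0.0, 0.0]
wrist_force: [-1.6, 0.3, 0.3]
width: 0.0005
```

```bash
python3 st.py
python3 - <<'E'
from h import *
s=snap('side'); save(s,'pics/side1.png',(230,130,430,280),4)
E
```

```text
2.55 [ 0.4533 -0.0162  0.1308] [-1.6   0.25  0.26] 0.0005167568566443167 to target(tool mm) [0.2 1.1 0.8] [ 12.3 179.6   0. ] 0.012
```

View pics/side1.png

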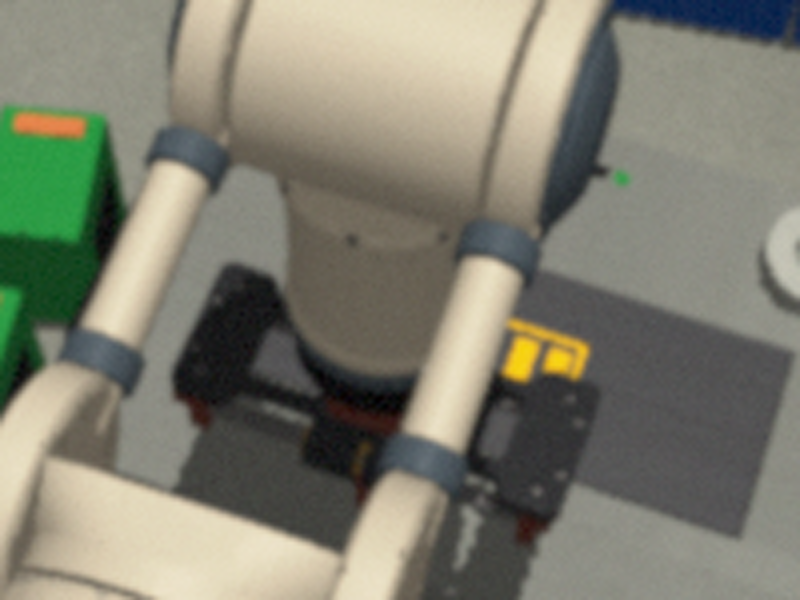

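The arm hides the fingertips in this view; the door is still shut (visible down to about (740,530)). I go down in small steps and watch the force.

Request:
play_rows(commands=[[[1, 0, 1, 1, 0, 0, 0], [1, 0, 1, 2, 0, 0, 0], [1, 0, 1, 3, 0, 0, 0], [1, 0, 1, 3, 0, 0, 0]]])

```text
time: 3.1
position: [0.4534, -0.0152, 0.1277]
eef_rot: [0.068, 0.998, 0.0, -0.0]
wrist_force: [0.5, 0.2, 0.1]
width: 0.0005
```

Below the strip surface with no force, so the fingers are in the opening.

Request:
play_rows(commands=[[[1, 0, 0, 1, 0, 0, 0], [1, 0, 0, 2, 0, 0, 0], [1, 0, 0, 2, 0, 0, 0]]])

```text
time: 3.48
position: [0.4536, -0.0153, 0.1261]
eef_rot: [0.068, 0.998, -0.0, 0.0]
wrist_force: [-1.2, 0.6, 2.3]
width: 0.0004
```

Request:
play_rows(commands=[[[1, 0, 0, 1, 0, 0, 0], [1, 0, 0, 2, 0, 0, 0], [1, 0, 0, 2.5, 0, 0, 0], [1, 0, 0, 3, 0, 0, 0], [1, 0, 0, 3, 0, 0, 0]]])

```text
time: 4.1
position: [0.4535, -0.0153, 0.1226]
eef_rot: [0.068, 0.998, 0.0, 0.0]
wrist_force: [0.0, -0.4, 2.4]
width: 0.0006
```

```bash
python3 st.py
python3 - <<'E'
from h import *
s=snap('side'); save(s,'pics/side2.png',(230,130,430,280),4)
E
```

```text
4.1 [ 0.4535 -0.0153  0.1226] [ 0.   -0.44  2.42] 0.0005746565272774044 to target(tool mm) [ 0.3  0.1 -7.4] [ 12.3 179.6   0. ] 0.002
```

View pics/side2.png

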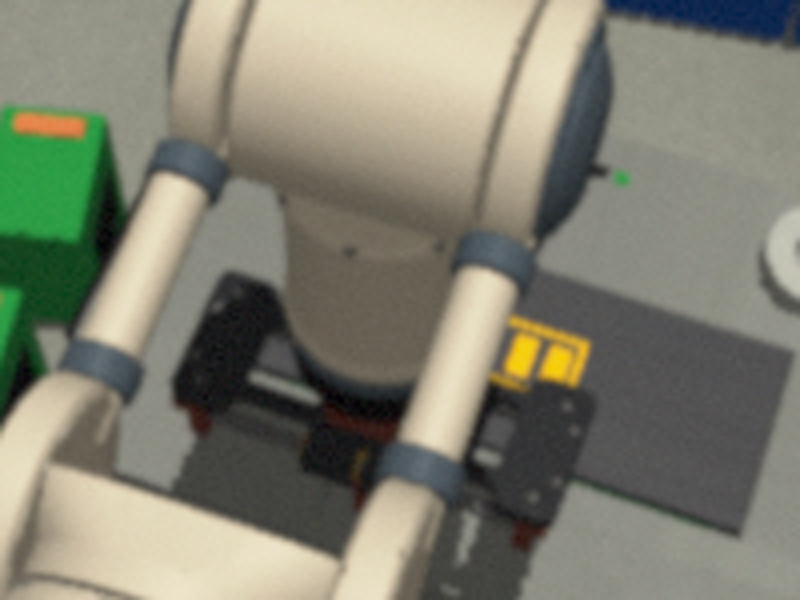

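A dark/green sliver has appeared along the door's free edge, (590,480)–(740,530), so the door may be just lifting. I press slightly more and hold.

Request:
play_rows(commands=[[[1, 0, 0, 0.8, 0, 0, 0], [1, 0, 0, 0.8, 0, 0, 0], [1, 0, 0, 0.8, 0, 0, 0], [1, 0, 0, 0.8, 0, 0, 0]]])

```text
time: 4.65
position: [0.4535, -0.0152, 0.122]
eef_rot: [0.068, 0.998, 0.0, 0.0]
wrist_force: [0.6, -0.9, 2.5]
width: 0.0005
```

```bash
python3 st.py
python3 - <<'E'
from h import *
s=snap('side'); save(s,'pics/side3.png',(230,130,430,280),4)
E
```

```text
4.65 [ 0.4535 -0.0152  0.122 ] [ 0.61 -0.88  2.51] 0.00048152609162355566 to target(tool mm) [ 0.2  0.1 -8. ] [ 12.3 179.6   0. ] 0.002
```

View pics/side3.png

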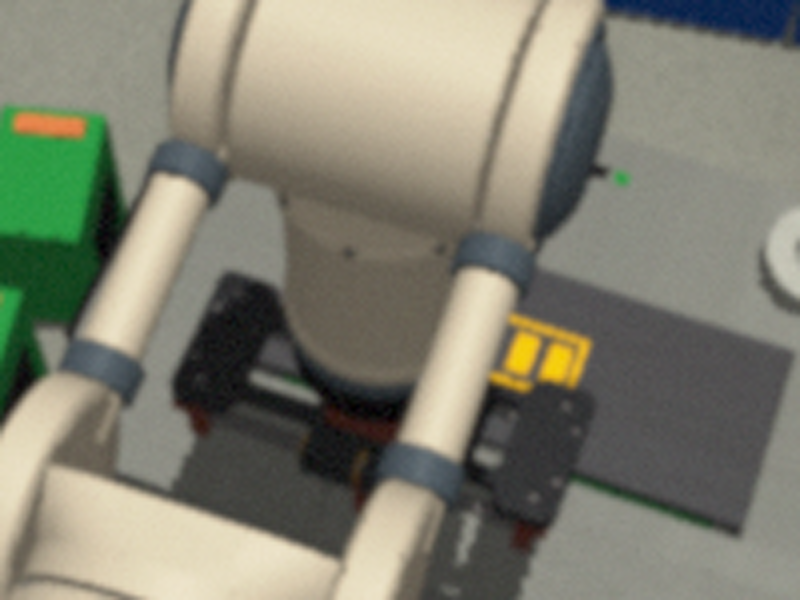

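Run:
```python
from h import *
s=snap('side'); f=lambda a:(np.array(a)+.5)/4-.5+[230,130]
P=[(735,520),(720,500),(690,480),(650,460),(780,360),(700,340),(640,310),(560,285),(620,510),(560,450),(770,480)]
p=bydepth(s,f(P).round()); d=p*1000-[447.4,-58.2,130]
for a,b in zip(P,d): print(a,(b[0]*.9907-b[1]*.136).round(1),(b[0]*.136+b[1]*.9907).round(1),b[2].round(1))
```

```text
(735, 520) 45.1 -122.0 9.1
(720, 500) 53.6 -113.9 7.9
(690, 480) 57.8 -96.5 8.6
(650, 460) 61.2 -75.3 8.0
(780, 360) 142.4 -122.6 0.2
(700, 340) 139.6 -81.3 -1.0
(640, 310) 145.2 -47.1 1.2
(560, 285) 144.4 -3.9 0.2
(620, 510) 35.4 -69.8 0.5
(560, 450) 3.6 -37.6 113.3
(770, 480) 76.1 -133.7 -0.2
```

Request:
play_rows(commands=[[[1, 0, 0, 0.5, 0, 0, 0], [1, 0, 0, 0.5, 0, 0, 0]]])

```text
time: 5.0
position: [0.4535, -0.0153, 0.1219]
eef_rot: [0.068, 0.998, -0.0, 0.0]
wrist_force: [-0.6, -0.8, 5.0]
width: 0.0004
```

```bash
cat > door.py <<'E'
from h import *
s=snap('side')
# depth of every pixel in the unit frame; door region y<-60
g=np.mgrid[0:400,0:640]; uv=np.c_[g[1].ravel(),g[0].ravel()]
d=bydepth(s,uv)*1000-[447.4,-58.2,130]
X=d[:,0]*.9907-d[:,1]*.136; Y=d[:,0]*.136+d[:,1]*.9907
m=(s['z_map'].ravel()>0)&(X>35)&(X<150)&(Y>-125)&(Y<-95)&(d[:,2]>-10)&(d[:,2]<70)
for a in range(35,150,10):
    k=m&(X>=a)&(X<a+10)
    if k.sum(): print(a,k.sum(),np.median(d[k,2]).round(1))
E
python3 st.py; python3 door.py
```

```text
5.0 [ 0.4535 -0.0153  0.1219] [-0.56 -0.76  5.05] 0.00039467521551991955 to target(tool mm) [ 0.3  0.1 -8.1] [ 12.3 179.6  -0. ] 0.003
35 55 -0.8
45 80 28.3
55 64 26.6
65 65 23.3
75 58 20.3
85 60 17.4
95 61 14.0
105 57 10.9
115 53 7.5
125 55 4.8
135 55 2.3
145 27 -0.0
```

The door is now rising, about 28 mm at the free edge. I hold briefly, then check.

Request:
play_rows(commands=[[[1, 0, 0, 0, 0, 0, 0], [1, 0, 0, 0, 0, 0, 0], [1, 0, 0, 0, 0, 0, 0], [1, 0, 0, 0, 0, 0, 0]]])

```text
time: 5.55
position: [0.4535, -0.0152, 0.1216]
eef_rot: [0.068, 0.998, -0.0, 0.0]
wrist_force: [-0.5, 0.5, 5.9]
width: 0.0006
```

```bash
python3 st.py; python3 door.py
```

```text
5.55 [ 0.4535 -0.0152  0.1216] [-0.52  0.46  5.93] 0.0005543587140123495 to target(tool mm) [ 0.2  0.1 -8.4] [ 12.3 179.6  -0. ] 0.002
35 54 0.0
45 55 39.4
55 58 37.7
65 60 33.6
75 55 29.7
85 58 25.4
95 52 20.3
105 53 15.7
115 48 11.6
125 53 8.1
135 51 3.8
145 26 0.6
```

Request:
play_rows(commands=[[[1, 0, 0, -6, 0, 0, 0], [1, 0, 0, -20, 0, 0, 0], [1, 0, 0, -50, 0, 0, 0], [1, 10, 0, -80, 0, 0, 0], [1, 30, 30, -100, 0, 0, 0], [1, 50, 80, -120, 0, 0, 0], [1, 50, 130, -120, 0, 0, 0], [1, 50, 180, -120, 0, 0, 0]]])

```text
time: 6.6
position: [0.4282, 0.1714, 0.2425]
eef_rot: [0.068, 0.998, 0.0, 0.0]
wrist_force: [0.5, -0.5, -0.0]
width: -0.0001
```

Request:
play_rows(commands=[[[1, 0, 50, 0, 0, 0, 0], [1, 0, 100, 0, 0, 0, 0], [1, 0, 150, 0, 0, 0, 0], [1, 0, 200, 0, 0, 0, 0], [1, 0, 200, 0, 0, 0, 0], [1, 0, 200, 0, 0, 0, 0]]])

```text
time: 7.35
position: [0.4555, 0.3676, 0.2414]
eef_rot: [0.068, 0.998, -0.001, -0.0]
wrist_force: [0.3, 0.2, -0.3]
width: 0.0004
```

```bash
python3 st.py; python3 door.py
python3 - <<'E'
from h import *
s=snap('top'); save(s,'pics/top9.png',(220,120,500,320),2.8)
a=cv2.imread('pics/top0.png')[:,:,::-1]
d=cv2.absdiff(a,s['color']).max(2)
for n,b in dict(packs=(236,168,272,250),carton=(283,145,330,172),bearing=(390,162,418,190),scanner=(432,220,490,270)).items(): print(n,(d[b[1]:b[3],b[0]:b[2]]>45).sum())
E
```

```text
7.35 [0.4555 0.3676 0.2414] [ 0.35  0.24 -0.26] 0.00036953673039273756 to target(tool mm) [ -49.9 -379.3  111.8] [-1.230e+01 -1.795e+02  1.000e-01] 0.029
35 55 -0.6
45 52 39.9
55 58 37.9
65 60 34.0
75 59 29.4
85 52 25.3
95 53 20.5
105 57 15.8
115 51 11.4
125 50 7.9
135 49 3.2
145 24 0.8
packs 0
carton 0
bearing 0
scanner 0
```

View pics/top9.png

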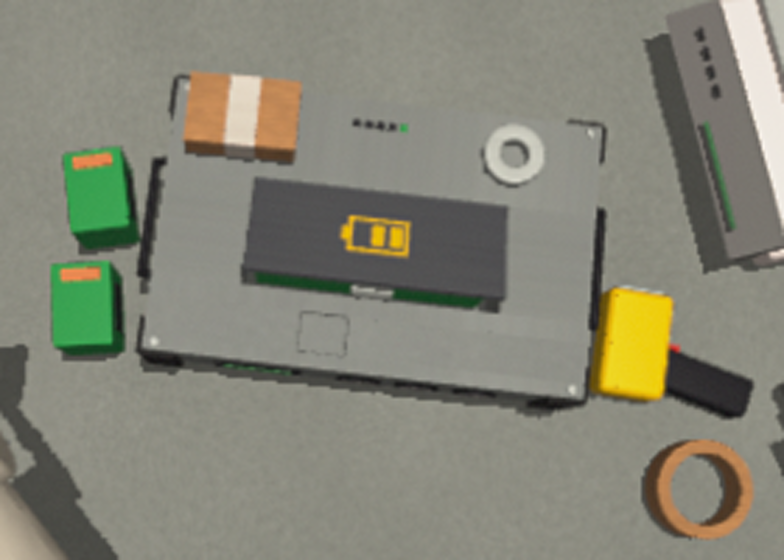

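The door, at crop (245–505, 180–305), stands ajar with the packs visible beneath it. The arm is clear and every loose item is where it was.

```bash
python3 -c "
from workcell import workorder; print(workorder.sign_off())"
```

```text
the job is handed in; nothing more can be done
None
```

The battery door is open and standing ajar on its own spring, and I handed the job in at about 7.4 s on the robot's clock.

- **Finding the release:** I spotted its thin outline in the top camera image, about 43 mm to +y of the middle of the strip. I did not sweep along the strip. Touch agreed with the outline: the closed fingers sank about 3 mm with no force, then met a spring at about 2 N.
- **Pressing it:** I pressed it in to about 5–6 N until the door sprang up, then lifted straight off and moved well away.
- **Last checks:** The door's depth profile stayed the same after I let go. Its free edge is about 40 mm or slightly more above the unit's top, roughly 0.4 rad. The wrist force is back to about 0 N. The before-and-after images show no change at the spare packs, carton, bearing or scanner.
- **Disagreement:** Two force readings during the press, both about 2.5 N, were lower than the travel suggested. The later readings, 5.0 and 5.9 N, fit the spring. No check failed.

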